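# Open the salt shaker for refilling

### The job

Open the salt shaker for refilling: it is the jar with the tall round dust cap in the wooden condiment block. Pull the tight dust cap straight off and set it down, open end down, wholly on the blue trivet; then unscrew the tight steel shaker top with the block bracing the jar, stop turning as soon as the thread lets go, and finish still holding the top level, about two centimetres clear above the open jar mouth. Leave the jar standing in its well and everything else where it is.

Things in the scene. Friction and masses are not known exactly. Their poses are not given: they have to be found in the camera images.
- caddy: Fixed wooden condiment block, 100 x 330 x 40 mm high, with three square wells in a row along its y axis (105 mm apart, 73 mm square, floor 8 mm above the counter), one jar in each; the well walls stop a jar after 2 to 5 degrees of turn. Origin under its centre, x across the row.
- salt_jar: Square white stoneware jar, 70 x 70 mm, 0.9 kg, loose in one of the wells (which one varies); origin at the centre of its underside, z up. Round shoulder (60 mm across) at 106 mm height, on it a 47 mm collar 9 mm high with three sprung balls that stand out to 58 mm across, then the 35 mm threaded neck, rim at 133 mm. An upward pull above about 8 N lifts it out of the well.
- jar_mouth (a point): Centre of the neck's rim, 133 mm above the jar's origin; a sprung silicone seal stands 6 mm above it when the jar is open.
- dust_cap: Grey plastic dust cap over the shaker top: plain inverted cup, 64 mm outside diameter, 50 mm high, 35 g; origin at the centre of its open lower rim, z up. Stands on the jar's shoulder (origin 106 mm above the jar's), held by the three sprung balls: a straight pull of about 6 N frees it in the first 4 mm; it clears the shaker top after 42 mm. Grip its upper 20 mm.
- shaker_top: Steel screw top, under the dust cap: 52 mm diameter, 30 mm high, 70 g; origin at its lower edge's centre, z up. Screwed on: origin 116 mm above the jar's, x along the jar's x. Tight: 0.3-0.9 N m. Counter-clockwise from above it rises 2.2 mm and is free at 60 deg against the jar; at 60-90 deg it lifts straight off, beyond it meets the next thread. Grip its upper 20 mm.
- trivet: Blue silicone trivet lying on the counter (left or right, varies), a disc 150 mm in diameter and 8 mm thick that does not slide; origin under its centre.
- mortar: White ceramic mortar, 120 mm across and 85 mm high, with its pestle standing out of it to 150 mm height; origin under its centre. Bystander, stands on the other side from the trivet.
- sugar_jar: Low square stoneware jar 70 x 70 mm, 74 mm high with its flat steel lid, in another well; origin under its centre. Bystander.
- cruet: Square stoneware cruet 70 x 70 mm with a narrow corked neck, 142 mm high, in another well; origin under its centre. Bystander.
- tall_tin: Tin canister 99 mm in diameter, 150 mm high without its knob, beside or in front of the block (varies); origin under its centre. Bystander.
- short_tin: Tin canister 99 mm in diameter, 105 mm high without its knob, beside or in front of the block (varies); origin under its centre. Bystander.
- tiffin: Two-tier stainless tiffin box, 128 mm in diameter, 163 mm high with its bail, beside or in front of the block (varies); origin under its centre. Bystander.
There are look-alikes about, which are no part of the job. What is shaped like the salt_jar but purple or yellow is not meant.

How it is judged:
By the outcome, as a careful person would: the job done as asked, in the order asked, and still so for the second after the job is handed in, while the arm keeps its last pose, push and grip.
It also fails if it takes over 58 s, if anything falls off the work surface, if the arm or the gripper's body presses on something with over 40 N, if the wrist force passes 120 N, or if a joint passes its speed limit or range.

### The arm

A 6-joint arm with a two-finger parallel gripper is mounted at the origin on the work surface. World frame = base frame: x ahead of the robot, y to its left, z up, the work surface at z = 0. Lengths are in mm, angles in rad, forces in N, time in s.
With the tool pointing down it reaches from about 350 to 775 mm from the base axis. Payload 7.3 kg.
Tool frame: the origin (TCP) lies midway between the tips of the shut fingers; the grasp point (between the pads) lies 19 mm behind it (tcp_to_grasp is the distance from the TCP to the grasp point, in mm); z points along the fingers, y is the direction in which the jaws open and shut (so a half turn about z gives the same grasp; the last joint's range is limited). The gripper opens to 92 mm and grips with 3 to 60 N. Pads are 19 mm wide; open, the fingers measure 130 mm over their backs; the gripper's body (75 mm by 190 mm) begins 47 mm behind the grasp point.
Start: joints at [1.146, 0.342, 1.524, -0, 1.275, -0.146], TCP at [144.466, 504.752, 226.741] pointing down, gripper open.
Joint ranges: [-2.53, 2.53], [-0.77, 2.02], [0.04, 2.7], [-1, 4.14], [0.28, 2.66], [-3.11, 3.11]. Speed limits (rad/s): [2.57, 2.57, 3.14, 3.14, 3.14, 3.14].

### API

Orientations are given as [roll, pitch, yaw] about the fixed x, y, z axes, in that order (R = Rz(yaw) Ry(pitch) Rx(roll)).
In Python, from cell import * gives the robot as it stands.
- The arm moves only by the tool servo_tool, never from a script. Its argument "steps" is one flat list of numbers, 6 for each row, row after row: the shift along the tool's x, y, z in m, then the turn, a rotation vector about the tool's x, y, z in degrees. In form: [tx, ty, tz, ax, ay, az, tx, ty, tz, ax, ay, az, ...]. A call has 1 to 12 rows; each row is the pose to reach, as a shift and turn from the pose measured when the call began, along the tool's axes at that moment; what a row does not reach only later rows make up. A row lasts 1/12 s, in which the tool goes at most 41.7 mm and 7.16 degrees, less where a joint would pass 70% of its speed; a pose out of reach is approached as far as the arm can. A call with a gripper value outside its range is refused whole. "grip" is the opening, from -1 (shut) to 1 (fully open), set as the call begins (left out, the last holds). The fingers move at their own pace and stop on an object; the grip force is fixed at half the most. Time passes only in rows, so rows that repeat a pose let the fingers close. It gives the time, the measured TCP pose, the force and the opening at its end, in the units of the state.
- get_obs(): the state, without advancing time (a new reading comes with each control period).
- snapshot(name): name is "scene" or "top" or "wrist"; returns a dict with "image" (400x640x3 uint8, red, green, blue), "depth" (400x640 float32, mm along the optical axis (not along the pixel's ray), 0 where there is no reading), "fx", "fy", "cx", "cy" (pixels), "origin" and "rotation" of the camera in the world. Camera axes: x right, y down, z forward; pixel columns grow to the right and rows downward; lengths in mm; the calibration is good to about 2 mm. The wrist camera is an equidistant fisheye: a pixel r from the principal point sees the ray r / f radians off the axis. A picture is of the moment at which its call begins.
- close_job(): hands the job in, once; it reports no verdict.
The state is a dict: "time": time; "joint_positions": joint angles; "qvel": joint speeds; "joint_torque": joint torques, N m; "position": TCP position; "eef_rot": TCP orientation; "force": force on the tool from outside, world axes, zero at the start; "wrist_torque": the same for the moment, N m; "opening": finger opening in mm.
Only numpy, scipy, OpenCV 4.12 (cv2) and the standard library are available. Lean on these libraries where they do the work, as an engineer would, in place of code of your own. Each camera call takes 0.05 s, during which the arm holds its last target.

## Working session

There is one attempt and no reset: what is moved stays moved. The work goes in short steps, Python scripts to look and compute and a tool call to move; the robot and the scene stay as the last step left them, time stands still between calls to the robot, and variables do not carry over. Pictures are saved under pics/ and viewed, and the job is handed in when it is done.

Besides the shell and the picture viewer there is one more tool, called after "Request:" as name(argument=value, ...), one argument or row to a line, values as JSON. servo_tool: Moves the arm, as the interface text tells. Its arguments: {"type":"object","properties":{"steps":{"type":"array"},"grip":{"type":"number"}},"required":["steps"]}

```bash
mkdir -p pics; ls; python3 - <<'E'
from cell import *
import cv2,numpy as np,pickle
o=get_obs();print(o)
for n in ["scene","top"]:
    s=snapshot(n);pickle.dump(s,open(n+".pkl","wb"))
    cv2.imwrite(f"pics/{n}0.png",s["image"][:,:,::-1])
    print(n,s["fx"],s["fy"],s["cx"],s["cy"],s["origin"],s["rotation"])
E
```

```text
pics
{'time': 0.0, 'joint_positions': array([ 1.14599082e+00,  3.42726758e-01,  1.52504487e+00,  2.95986444e-05,
        1.27540588e+00, -1.46013053e-01]), 'qvel': array([ 1.07817977e-03,  6.42237537e-04, -9.48846791e-05,  2.02092859e-05,
       -7.41553364e-04,  2.75465527e-03]), 'joint_torque': array([-4.57344740e-04, -4.31244314e+01, -2.44219261e+01,  7.15784915e-02,
        5.61089139e-02, -1.42144786e-04]), 'position': array([144.27816127, 504.34745057, 226.0331597 ]), 'eef_rot': array([-3.14002878e+00, -2.58589456e-04,  2.86279135e+00]), 'force': array([-0.08444287, -0.71687814, -0.10761737]), 'wrist_torque': array([-0.0409157 , -0.04570346, -0.01870958]), 'opening': 91.7829210688124}
scene 370.87469087550255 370.87469087550255 316.52141814513385 197.76005980226634 [1021.91086505 -600.94356057  602.33567343] [-2.15276246  0.0069801   0.58960927]
top 429.48601978551244 429.48601978551244 317.6785127446905 203.28126135733527 [ 517.36885991  -18.1295406  1349.64544912] [-3.05885509  0.00440976 -1.57705758]
```

View pics/scene0.png

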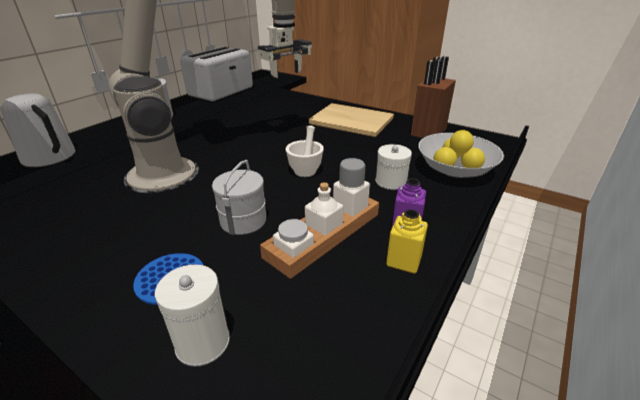

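View pics/top0.png

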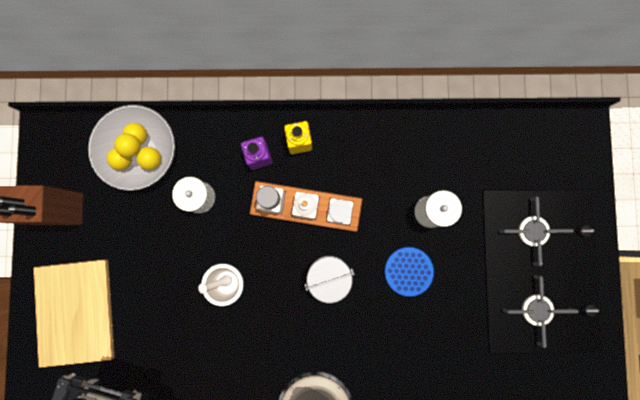

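The white jar under the tall grey cap is at scene (352,172) and top (268,198), in the left-end well. The purple jar (top 255,150) and yellow jar (top 298,137) share its shape but have the wrong colour and aren't in the block. The tiffin (top 330,280) and tall tin (438,210) are the main obstacles, and the trivet is at top (410,272). I'll confirm with a crop and then measure.

```bash
cat > h.py <<'E'
import numpy as np,pickle,cv2
from scipy.spatial.transform import Rotation as R
def rot(r):
    r=np.array(r)
    return r if r.shape==(3,3) else R.from_euler('xyz',r).as_matrix()
def cloud(s):
    d=s["depth"];v,u=np.mgrid[:d.shape[0],:d.shape[1]]
    p=np.stack([(u-s["cx"])/s["fx"]*d,(v-s["cy"])/s["fy"]*d,d],-1)
    w=p@rot(s["rotation"]).T+np.array(s["origin"]); w[d<=0]=np.nan
    return w
E
python3 - <<'E'
from h import *
for n in ["scene","top"]:
    s=pickle.load(open(n+".pkl","rb"));w=cloud(s)
    pts={"scene":[(352,165),(352,190),(170,270),(300,235),(100,250)],"top":[(268,195),(305,203),(341,210),(410,272),(330,280),(440,208),(222,285),(257,212),(350,300),(450,300)]}[n]
    for u,v in pts: print(n,u,v,w[v,u].round(1))
s=pickle.load(open("top.pkl","rb"));w=cloud(s)
print("counter z",np.nanmedian(w[300:390,130:190,2]))
def circ(m,nm):
    p=w[m];print(nm,m.sum(),np.nanmedian(p,0).round(1), ((np.nanmax(p,0)+np.nanmin(p,0))/2).round(1),(np.nanmax(p,0)-np.nanmin(p,0)).round(1))
V,U=np.mgrid[:400,:640]
img=s["image"].astype(int)
near=lambda u,v,r:(abs(U-u)<r)&(abs(V-v)<r)
circ(near(268,198,22)&(w[...,2]>148),"cap")
b=(img[...,2]>img[...,0]+60)&near(410,272,40);circ(b,"trivet")
circ(near(330,280,35)&(w[...,2]>90),"tiffin")
circ(near(440,208,40)&(w[...,2]>100),"talltin")
circ(near(192,195,30)&(w[...,2]>80),"shorttin")
circ(near(222,285,30)&(w[...,2]>60),"mortar")
m=near(305,205,62)&(w[...,2]>30)&(w[...,2]<48)&(img[...,0]>img[...,2]+50)
p=w[m][:,:2].astype(np.float32);print("caddy",cv2.minAreaRect(p))
a=s["image"][:,:,::-1][100:310,230:470];cv2.imwrite("pics/c1.png",cv2.resize(a,None,fx=3,fy=3)[:600])
t=pickle.load(open("scene.pkl","rb"));a=t["image"][:,:,::-1][140:280,240:440];cv2.imwrite("pics/c2.png",cv2.resize(a,None,fx=4,fy=4))
E
```

```text
scene 352 165 [642.  119.  165.9]
scene 352 190 [656.8  97.9 109.2]
scene 170 270 [ 407.2 -281.8   10.9]
scene 300 235 [631.8 -90.2  81.7]
scene 100 250 [ 1.953e+02 -3.261e+02  3.000e-01]
top 268 195 [639.9 124.5 161.7]
top 305 203 [617.7  22.  152.6]
top 341 210 [602.  -81.9  84.3]
top 410 272 [ 413.6 -297.     7.6]
top 330 280 [405.4 -45.8 163.8]
top 440 208 [ 601.2 -354.8  152.4]
top 222 285 [383.9 270.   71.3]
top 257 212 [600.6 172.9  37.9]
top 350 300 [ 328.8 -110.8    3.4]
top 450 300 [ 3.266e+02 -4.200e+02  3.000e-01]
counter z 0.6527397688821566
cap 423 [634.2 127.  163.8] [634.7 127.6 159.1] [61.8 62.1 22. ]
trivet 1969 [ 416.4 -292.9    8.2] [ 414.7 -294.3    5.8] [151.6 154.   24.1]
tiffin 1637 [403.3 -43.8 122.6] [402.6 -44.1 139.3] [126.4 136.8  58.3]
talltin 1077 [ 598.8 -359.2  150.1] [ 601.9 -363.7  136. ] [96.5 97.1 71.5]
shorttin 929 [650.1 358.9 105. ] [652.  361.4 104.2] [97.1 98.4 46.5]
mortar 737 [388.  283.   85.3] [385.7 267.5 105. ] [115.5 118.1  89.9]
caddy ((682.6109008789062, 14.17919921875), (330.4048156738281, 231.6087188720703), 80.42845916748047)
```

View pics/c2.png

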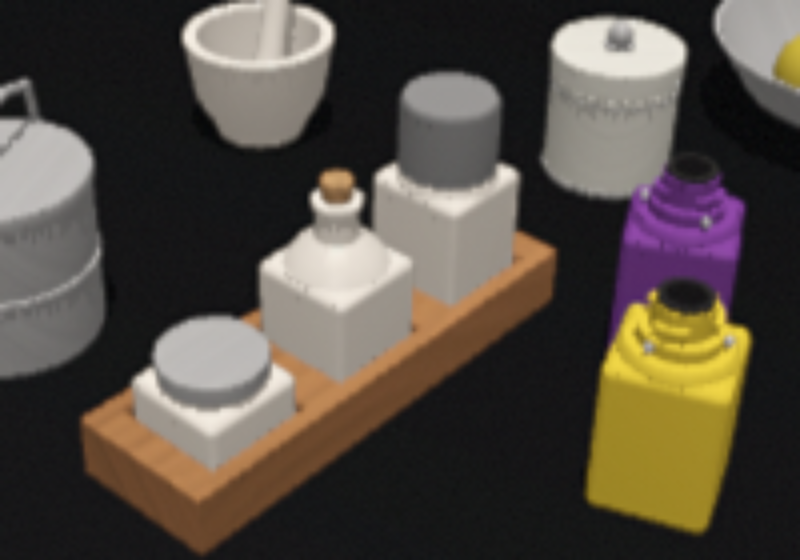

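View pics/c1.png

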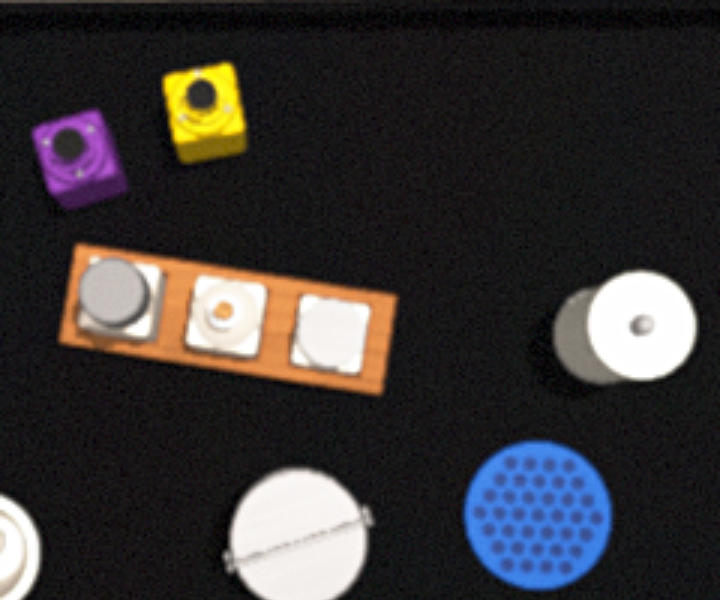

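```bash
cat >> h.py <<'E'
def plan(o,tgt,yaw):
    """print total tool shift (m) and turn (deg) from o to level-down pose tgt(mm),yaw(rad)"""
    R0=R.from_euler('xyz',o["eef_rot"]);R1=R.from_euler('xyz',[np.pi,0,yaw])
    t=R0.inv().apply(np.array(tgt)-o["position"])/1000
    r=(R0.inv()*R1).as_rotvec(degrees=True)
    print("shift",t.round(4),"turn",r.round(2),"dist",np.linalg.norm(t).round(3))
def fitc(p):
    A=np.c_[2*p,np.ones(len(p))];x=np.linalg.lstsq(A,(p**2).sum(1),rcond=None)[0]
    return x[:2],np.sqrt(x[2]+x[:2]@x[:2])
E
python3 - <<'E'
from h import *
from cell import *
t=pickle.load(open("scene.pkl","rb"));w=cloud(t)
V,U=np.mgrid[:400,:640]
m=(abs(U-352)<22)&(V>150)&(V<195)&(np.abs(w[...,0]-635)<45)&(np.abs(w[...,1]-127)<45)
top=m&(w[...,2]>160);p=w[top];print("scene top",p.mean(0),np.ptp(p,axis=0),(p.max(0)+p.min(0))/2)
side=m&(w[...,2]>120)&(w[...,2]<158);print(side.sum(),fitc(w[side][:,:2]))
s=pickle.load(open("top.pkl","rb"));w=cloud(s);img=s["image"].astype(int)
m=(V>180)&(V<240)&(U>240)&(U<370)&(w[...,2]>30)&(w[...,2]<48)&(img[...,0]>img[...,2]+50)
r=cv2.minAreaRect(w[m][:,:2].astype(np.float32));print("caddy",r)
o=get_obs();plan(o,[635,127.5,235],1.403)
E
```

```text
scene top [640.28146826 122.75178316 165.16774005] [60.11478291 61.57506707  7.5674967 ] [639.40196601 125.69033579 163.86069894]
339 (array([637.70075722, 127.81233034]), np.float64(31.122079771753256))
caddy ((617.8069458007812, 25.130203247070312), (330.62249755859375, 100.61363983154297), 80.27323913574219)
shift [-0.5755 -0.2273 -0.0087] turn [-7.000e-02  5.000e-02  8.364e+01] dist 0.619
```

Request:
servo_tool(
  steps=[-0.015,-0.006,0,0,0,2,-0.045,-0.018,-0.002,0,0,7,-0.08,-0.032,-0.004,0,0,12,-0.115,-0.045,-0.006,0,0,17,-0.15,-0.059,-0.008,0,0,22,-0.185,-0.073,-0.01,0,0,27,-0.22,-0.087,-0.012,0,0,32,-0.255,-0.1,-0.013,0,0,37,-0.29,-0.115,-0.014,0,0,42,-0.325,-0.128,-0.014,0,0,48,-0.36,-0.142,-0.014,0,0,54,-0.395,-0.156,-0.014,0,0,60],
  grip=1,
)

```text
time: 1.1
position: [482.2, 244.2, 240.0]
eef_rot: [-3.14, 0.001, 1.81]
force: [0.3, 0.7, 0.1]
opening: 91.8
```

```bash
python3 - <<'E'
from h import *
from cell import *
o=get_obs();print(o["position"],o["eef_rot"],o["joint_positions"]);plan(o,[636,127.7,225],1.403)
E
```

```text
[482.2114445  244.23644474 239.98292703] [-3.14013028e+00  1.04733586e-03  1.81024356e+00] [ 3.27555647e-01  3.61619079e-01  1.45729537e+00 -9.43115670e-04
  1.32422716e+00  8.83400852e-02]
shift [-0.1497  0.1218  0.015 ] turn [-0.07  0.08 23.33] dist 0.194
```

Request:
servo_tool(
  steps=[-0.028,0.023,0.002,0,0,5,-0.055,0.045,0.004,0,0,10,-0.08,0.065,0.006,0,0,15,-0.105,0.085,0.009,0,0,19,-0.127,0.103,0.012,0,0,22,-0.142,0.115,0.014,0,0,23,-0.15,0.122,0.015,0,0,23.3,-0.15,0.122,0.015,0,0,23.3,-0.15,0.122,0.015,0,0,23.3],
)

```text
time: 1.85
position: [635.8, 127.7, 224.4]
eef_rot: [-3.139, 0.002, 1.404]
force: [0.2, 0.2, -0.3]
opening: 92.0
```

```bash
python3 - <<'E'
from h import *
from cell import *
o=get_obs();print(o["position"],o["eef_rot"],o["force"]);plan(o,[636,127.7,135],1.403)
s=snapshot("wrist");cv2.imwrite("pics/w1.png",s["image"][:,:,::-1]);pickle.dump(s,open("w1.pkl","wb"));print(s["fx"],s["cx"],s["cy"],s["origin"],s["rotation"])
s=snapshot("scene");cv2.imwrite("pics/s1.png",cv2.resize(s["image"][:,:,::-1][60:300,220:500],None,fx=2.5,fy=2.5))
E
```

```text
[635.75931788 127.7358815  224.3552484 ] [-3.13905192e+00  1.50748420e-03  1.40395141e+00] [ 0.2335781   0.15102783 -0.28503057]
shift [0.0001 0.0005 0.0894] turn [-0.15  0.09  0.05] dist 0.089
309.70691628693146 317.25070062424464 200.36235666970833 [647.40703217 197.20198159 381.71368113] [ 2.87726947e+00  1.85193421e-03 -1.67072804e-01]
```

View pics/w1.png

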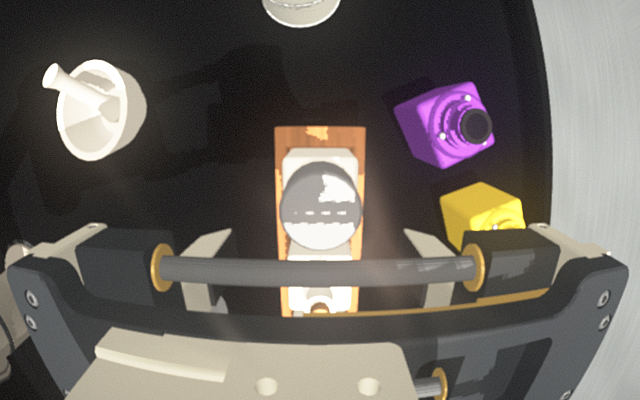

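View pics/s1.png

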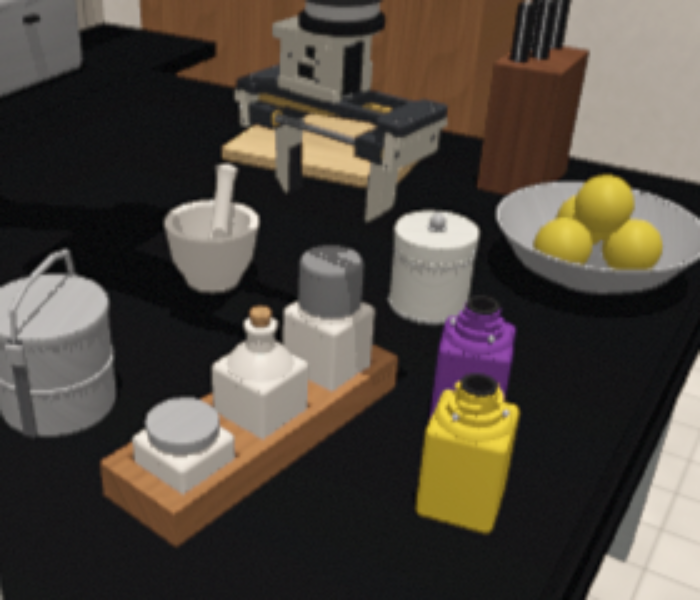

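```bash
python3 - <<'E'
from h import *
s=pickle.load(open("w1.pkl","rb"))
Rm=rot(s["rotation"])
a=np.linspace(0,2*np.pi,60);im=np.ascontiguousarray(s["image"][:,:,::-1]);im=cv2.resize(im,None,fx=4,fy=4)
for z,c in ((164,(0,0,255)),):
  for t in a:
    p=Rm.T@(np.array([636+32*np.cos(t),127.7+32*np.sin(t),z])-s["origin"])
    th=np.arctan2(np.hypot(p[0],p[1]),p[2]);ph=np.arctan2(p[1],p[0]);r=s["fx"]*th
    cv2.circle(im,(int(4*(s["cx"]+r*np.cos(ph))),int(4*(s["cy"]+r*np.sin(ph)))),2,c,-1)
cv2.imwrite("pics/w1c.png",im[440:1040,980:1580])
E
```

```text
(no output)
```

View pics/w1c.png

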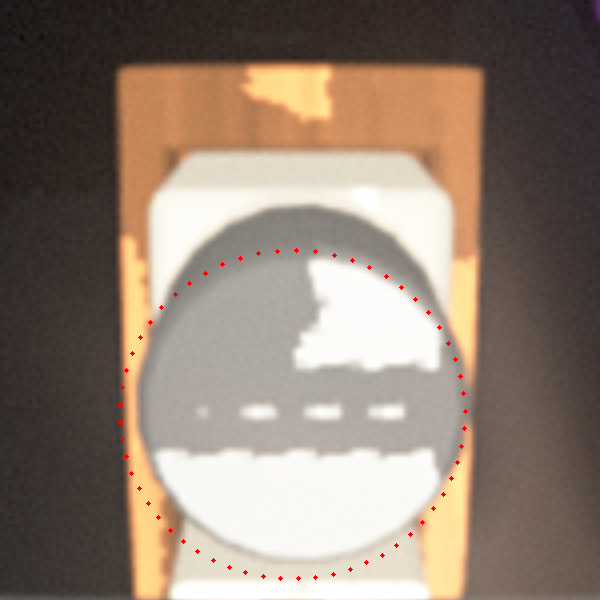

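Request:
servo_tool(
  steps=[0.001,0.001,0.015,0,0,0,0.001,0.001,0.04,0,0,0,0.001,0.001,0.065,0,0,0,0.001,0.001,0.08,0,0,0,0.001,0.001,0.088,0,0,0,0.001,0.001,0.0885,0,0,0,0.001,0.001,0.0885,0,0,0],
)

```text
time: 2.53
position: [636.3, 130.0, 137.5]
eef_rot: [-3.141, 0.001, 1.406]
force: [0.3, -0.6, 0.5]
opening: 91.8
```

Request:
servo_tool(
  steps=[0,0,0,0,0,0,0,0,0,0,0,0,0,0,0,0,0,0,0,0,0,0,0,0,0,0,0,0,0,0,0,0,0,0,0,0],
  grip=-1,
)

```text
time: 3.03
position: [637.1, 129.9, 138.2]
eef_rot: [3.14, 0.001, 1.406]
force: [1.4, -0.2, 1.7]
opening: 62.6
```

Request:
servo_tool(
  steps=[0,0,-0.001,0,0,0,0,0,-0.002,0,0,0,0,0,-0.003,0,0,0,0,0,-0.0045,0,0,0,0,0,-0.006,0,0,0,0,0,-0.008,0,0,0],
)

```text
time: 3.53
position: [636.9, 130.0, 146.5]
eef_rot: [3.141, 0.001, 1.406]
force: [-0.3, 0.6, -1.1]
opening: 62.8
```

```bash
python3 - <<'E'
from h import *
from cell import *
s=snapshot("scene");cv2.imwrite("pics/s2.png",cv2.resize(s["image"][:,:,::-1][120:240,260:420],None,fx=4,fy=4))
o=get_obs();print(o["position"],o["force"])
E
```

```text
[637.19285765 130.01883468 147.06711995] [-0.01440529 -0.47436337  1.28156407]
```

View pics/s2.png

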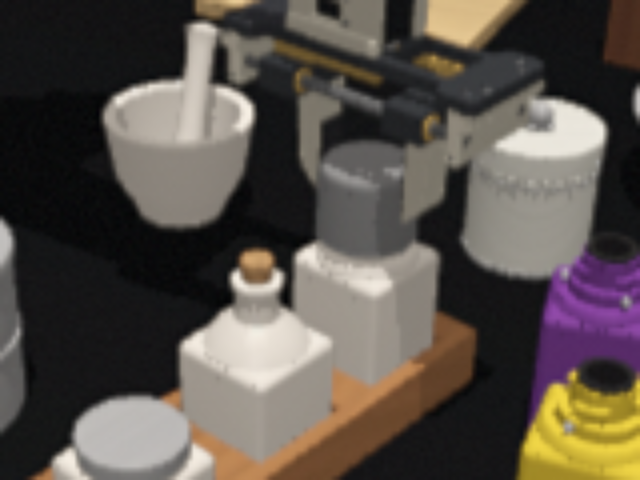

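Cap freed: the force is back near zero and the jar is still seated. Now I'll lift it clear.

Request:
servo_tool(
  steps=[0,0,-0.008,0,0,0,0,0,-0.018,0,0,0,0,0,-0.03,0,0,0,0,0,-0.042,0,0,0,0,0,-0.056,0,0,0,0,0,-0.07,0,0,0,0,0,-0.082,0,0,0,0,0,-0.09,0,0,0,0,0,-0.09,0,0,0],
)

```text
time: 4.33
position: [638.0, 130.2, 240.2]
eef_rot: [3.135, -0.001, 1.406]
force: [-0.3, -0.3, 0.3]
opening: 62.8
```

```bash
python3 - <<'E'
from h import *
from cell import *
o=get_obs();print(o["position"],o["force"])
s=snapshot("scene");cv2.imwrite("pics/s3.png",cv2.resize(s["image"][:,:,::-1][80:230,260:420],None,fx=4,fy=4));pickle.dump(s,open("s3.pkl","wb"))
plan(o,[414.5,-294,235],1.406)
s=snapshot("top");pickle.dump(s,open("t3.pkl","wb"))
E
```

```text
[637.9534952  130.17496453 240.18980701] [-0.30175829 -0.33957329  0.25807118]
shift [-0.4551 -0.151   0.0038] turn [ 0.38 -0.05  0.01] dist 0.479
```

View pics/s3.png

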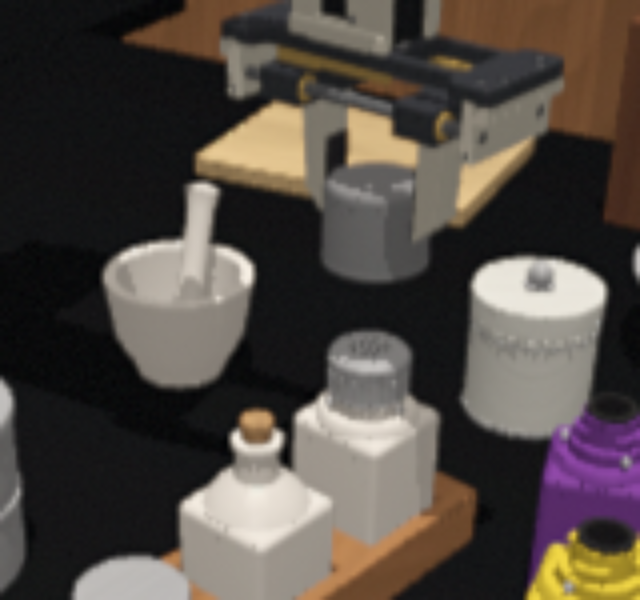

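Cap is off cleanly and the steel top stays at about (370,375) on the seated jar. Next I move to the trivet.

Request:
servo_tool(
  steps=[-0.015,-0.005,0,0,0,0,-0.045,-0.015,0,0,0,0,-0.083,-0.028,0,0,0,0,-0.121,-0.04,0,0,0,0,-0.16,-0.053,0,0,0,0,-0.199,-0.066,0.001,0,0,0,-0.238,-0.079,0.001,0,0,0,-0.277,-0.092,0.002,0,0,0,-0.315,-0.105,0.002,0,0,0,-0.35,-0.117,0.003,0,0,0,-0.385,-0.128,0.004,0,0,0,-0.412,-0.137,0.004,0,0,0],
)

```text
time: 5.43
position: [432.4, -255.8, 232.2]
eef_rot: [3.141, -0.0, 1.405]
force: [0.2, -0.2, -0.1]
opening: 63.0
```

```bash
python3 - <<'E'
from h import *
from cell import *
o=get_obs();print(o["position"],o["force"],o["joint_positions"])
plan(o,[414.5,-294,32],1.406)
E
```

```text
[ 432.37587797 -255.75508179  232.17077249] [ 0.18716242 -0.17065446 -0.14875928] [-6.87158482e-01  2.95766649e-01  1.57579209e+00  5.35871489e-04
  1.26954030e+00 -5.21558566e-01]
shift [-0.0407 -0.0115  0.2002] turn [ 0.04 -0.01 -0.06] dist 0.205
```

Request:
servo_tool(
  steps=[-0.02,-0.006,0.01,0,0,0,-0.033,-0.009,0.03,0,0,0,-0.04,-0.011,0.058,0,0,0,-0.041,-0.0115,0.088,0,0,0,-0.041,-0.0115,0.118,0,0,0,-0.041,-0.0115,0.145,0,0,0,-0.041,-0.0115,0.167,0,0,0,-0.041,-0.0115,0.182,0,0,0,-0.041,-0.0115,0.19,0,0,0,-0.041,-0.0115,0.192,0,0,0,-0.041,-0.0115,0.192,0,0,0],
)

```text
time: 6.35
position: [414.3, -294.1, 39.8]
eef_rot: [-3.141, -0.001, 1.405]
force: [0.6, 0.0, -0.4]
opening: 62.9
```

```bash
python3 - <<'E'
from h import *
from cell import *
o=get_obs();print(o["position"],o["force"],o["eef_rot"])
s=snapshot("scene");cv2.imwrite("pics/s4.png",cv2.resize(s["image"][:,:,::-1][180:330,100:300],None,fx=4,fy=4))
s=snapshot("top");cv2.imwrite("pics/t4.png",cv2.resize(s["image"][:,:,::-1][200:340,310:510],None,fx=4,fy=4))
E
```

```text
[ 414.25021963 -294.10061161   39.84164944] [ 0.56820131  0.00349112 -0.38850018] [-3.14144808e+00 -7.72936732e-04  1.40502658e+00]
```

View pics/s4.png

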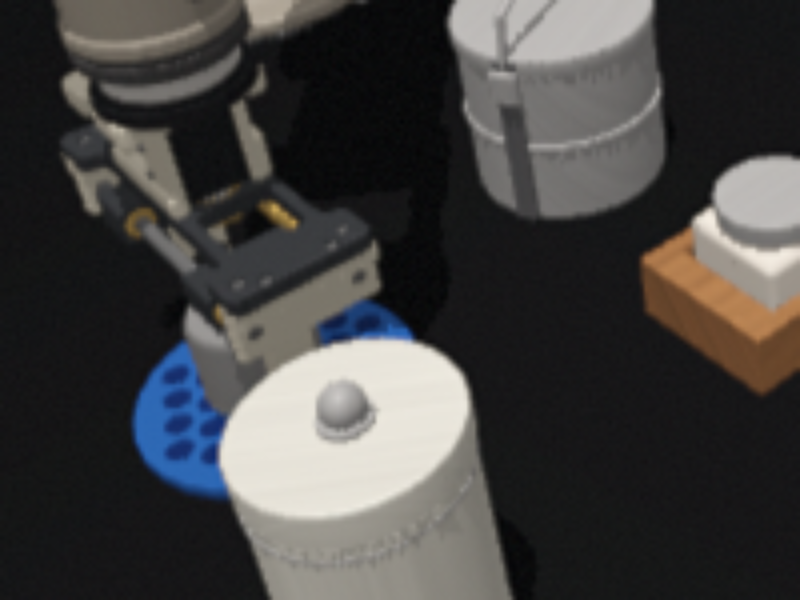

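Over the trivet's centre. I'll lower slowly until contact.

Request:
servo_tool(
  steps=[0,0,0.002,0,0,0,0,0,0.004,0,0,0,0,0,0.0055,0,0,0,0,0,0.0065,0,0,0,0,0,0.007,0,0,0],
)

```text
time: 6.87
position: [414.9, -294.7, 34.0]
eef_rot: [3.14, 0.001, 1.405]
force: [0.2, -0.8, 0.1]
opening: 62.6
```

Request:
servo_tool(
  steps=[0,0,0.001,0,0,0,0,0,0.002,0,0,0,0,0,0.003,0,0,0,0,0,0.003,0,0,0],
)

```text
time: 7.2
position: [415.0, -294.7, 32.1]
eef_rot: [3.139, 0.001, 1.405]
force: [-2.3, 2.6, 11.2]
opening: 62.8
```

Request:
servo_tool(
  steps=[0,0,-0.0005,0,0,0,0,0,-0.0005,0,0,0,0,0,-0.0005,0,0,0,0,0,-0.0005,0,0,0,0,0,-0.0005,0,0,0],
  grip=1,
)

```text
time: 7.62
position: [414.9, -294.7, 32.4]
eef_rot: [3.139, 0.001, 1.405]
force: [0.1, 0.0, 0.5]
opening: 90.0
```

Request:
servo_tool(
  steps=[0,0,-0.01,0,0,0,0,0,-0.03,0,0,0,0,0,-0.06,0,0,0,0,0,-0.095,0,0,0,0,0,-0.13,0,0,0,0,0,-0.165,0,0,0,0,0,-0.18,0,0,0,0,0,-0.185,0,0,0],
)

```text
time: 8.28
position: [415.6, -295.4, 221.4]
eef_rot: [3.134, 0.005, 1.405]
force: [-0.7, 0.3, -1.1]
opening: 91.6
```

```bash
python3 - <<'E'
from h import *
from cell import *
o=get_obs();print(o["position"],o["force"],o["eef_rot"],o["opening"])
s=snapshot("wrist");cv2.imwrite("pics/w5.png",s["image"][:,:,::-1])
s=pickle.load(open("t3.pkl","rb"));cv2.imwrite("pics/t3c.png",cv2.resize(s["image"][:,:,::-1][100:310,230:470],None,fx=3,fy=3)[:600])
# steel top from s3 scene
t=pickle.load(open("s3.pkl","rb"));w=cloud(t);V,U=np.mgrid[:400,:640]
m=(abs(U-352)<16)&(V>160)&(V<190)&(np.abs(w[...,0]-637)<35)&(np.abs(w[...,1]-128)<35)
side=m&(w[...,2]>126)&(w[...,2]<148);print(side.sum(),fitc(w[side][:,:2]))
tp=m&(w[...,2]>148);p=w[tp];print((p.max(0)+p.min(0))/2,np.ptp(p,axis=0))
plan(o,[637,129,215],1.2)
E
```

```text
[ 415.56541761 -295.37604323  221.42285892] [-0.71546008  0.25414293 -1.08767812] [3.13383146 0.00474083 1.40522342] 91.57508361680674
149 (array([637.50810187, 128.7091265 ]), np.float64(25.026381134906238))
[639.34990199 125.89606435 153.55034175] [48.52339365 47.83520472 10.73030355]
shift [0.4551 0.1484 0.0054] turn [ 0.47  0.23 11.76] dist 0.479
```

View pics/w5.png

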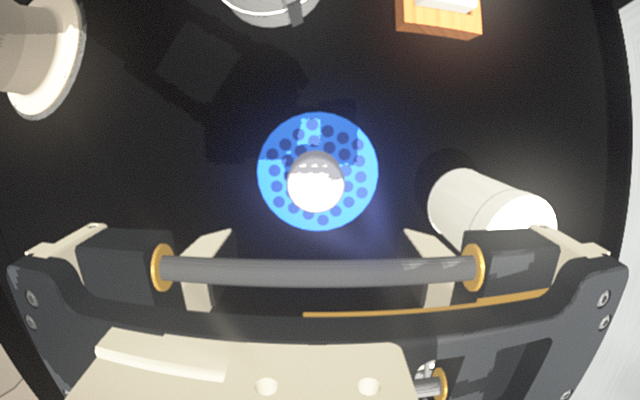

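Cap stands upright near the trivet's centre (wrist image 316,183). Back to the jar.

Request:
servo_tool(
  steps=[0.015,0.005,0,0,0,1,0.045,0.015,0,0,0,2,0.083,0.027,0,0,0,3,0.121,0.039,0,0,0,4,0.16,0.052,0,0,0,5,0.199,0.065,0,0,0,6,0.238,0.078,0,0,0,7,0.277,0.09,0,0,0,8,0.315,0.103,0,0,0,9,0.35,0.114,0,0,0,10,0.385,0.126,0,0,0,11,0.412,0.135,0,0.3,0,11.5],
)

```text
time: 9.33
position: [616.1, 91.9, 217.3]
eef_rot: [-3.14, 0.004, 1.205]
force: [-0.4, 0.0, -0.1]
opening: 91.7
```

```bash
python3 - <<'E'
from h import *
from cell import *
o=get_obs();print(o["position"],o["force"],o["eef_rot"],o["opening"])
plan(o,[637.3,129,200],1.2)
E
```

```text
[616.1032999   91.93017235 217.30416224] [-0.38180283  0.00963072 -0.13408391] [-3.13987997  0.00376144  1.20513251] 91.68067163351752
shift [0.0423 0.0066 0.0171] turn [-0.1   0.22  0.29] dist 0.046
```

Request:
servo_tool(
  steps=[0.018,0.003,0.004,0,0.2,0.3,0.032,0.005,0.01,0,0.2,0.3,0.04,0.0065,0.015,0,0.2,0.3,0.0423,0.0066,0.017,0,0.2,0.3,0.0423,0.0066,0.017,0,0.2,0.3,0.0423,0.0066,0.017,0,0.2,0.3],
)

```text
time: 9.83
position: [637.0, 127.9, 199.8]
eef_rot: [-3.139, 0.001, 1.199]
force: [0.1, -0.2, 0.2]
opening: 91.9
```

```bash
python3 - <<'E'
from h import *
from cell import *
o=get_obs();print(o["position"],o["force"],o["eef_rot"],o["opening"])
plan(o,[637.3,129,125.5],1.2)
s=snapshot("wrist");Rm=rot(s["rotation"])
im=cv2.resize(np.ascontiguousarray(s["image"][:,:,::-1]),None,fx=4,fy=4)
for t in np.linspace(0,2*np.pi,60):
    p=Rm.T@(np.array([637.3+26*np.cos(t),129+26*np.sin(t),154])-s["origin"])
    th=np.arctan2(np.hypot(p[0],p[1]),p[2]);ph=np.arctan2(p[1],p[0]);r=s["fx"]*th
    cv2.circle(im,(int(4*(s["cx"]+r*np.cos(ph))),int(4*(s["cy"]+r*np.sin(ph)))),2,(0,0,255),-1)
cv2.imwrite("pics/w6.png",im[440:1040,980:1580])
E
```

```text
[636.98618512 127.92899348 199.84436075] [ 0.05702082 -0.24968056  0.22735136] [-3.13917674e+00  1.06859294e-03  1.19895251e+00] 91.85430053506545
shift [0.0012 0.0001 0.0743] turn [-0.14  0.06 -0.06] dist 0.074
```

View pics/w6.png

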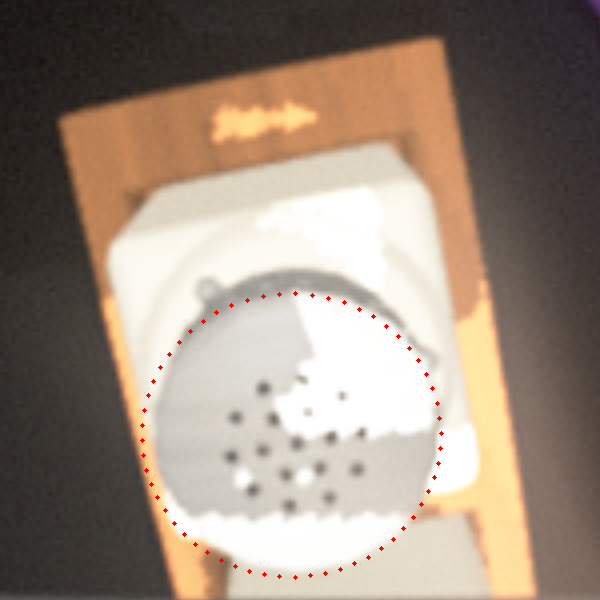

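Request:
servo_tool(
  steps=[0.001,0.0003,0.01,0,0,0,0.0015,0.0003,0.03,0,0,0,0.0016,0.0003,0.05,0,0,0,0.0016,0.0003,0.065,0,0,0,0.0016,0.0003,0.073,0,0,0,0.0016,0.0003,0.075,0,0,0,0.0016,0.0003,0.075,0,0,0],
)

```text
time: 10.47
position: [637.8, 128.7, 125.2]
eef_rot: [-3.14, 0.001, 1.198]
force: [-0.2, -0.3, -0.3]
opening: 92.0
```

Request:
servo_tool(
  steps=[0,0,0,0,0,0,0,0,0,0,0,0,0,0,0,0,0,0,0,0,0,0,0,0,0,0,0,0,0,0,0,0,0,0,0,0,0,0,0,0,0,0],
  grip=-1,
)

```text
time: 11.05
position: [638.1, 128.7, 125.4]
eef_rot: [-3.14, 0.001, 1.198]
force: [2.5, -1.3, -1.3]
opening: 51.2
```

```bash
python3 - <<'E'
from cell import *
o=get_obs();print(o["position"],o["force"],o["eef_rot"],o["wrist_torque"],o["opening"],o["joint_positions"])
E
```

```text
[638.10791377 128.71314094 125.38478028] [ 2.54589827 -1.25016518 -1.2791863 ] [-3.14045608e+00  6.67502792e-04  1.19816476e+00] [-0.16913267 -0.18804876 -0.04175534] 51.2122304027206 [ 8.14534219e-02  6.57764671e-01  1.28124928e+00 -1.08535219e-04
  1.20389290e+00  4.54124366e-01]
```

Request:
servo_tool(
  steps=[0,0,0,0,0,-2,0,0,0,0,0,-4,0,0,-0.0001,0,0,-6,0,0,-0.0002,0,0,-8,0,0,-0.0003,0,0,-10,0,0,-0.0003,0,0,-12],
)

```text
time: 11.55
position: [638.2, 128.7, 125.6]
eef_rot: [-3.14, 0.0, 1.408]
force: [1.2, 0.7, 0.6]
opening: 51.4
```

```bash
cat > st.py <<'E'
from h import *
from cell import *
import sys
o=get_obs();print(o["position"].round(2),"F",o["force"].round(2),"yawdeg",np.degrees(o["eef_rot"]).round(2),"T",o["wrist_torque"].round(3),o["opening"].round(2),"turned",round(np.degrees(o["eef_rot"][2]-1.198),2))
s=snapshot("wrist");im=cv2.resize(s["image"][:,:,::-1],None,fx=4,fy=4)[440:1040,980:1580]
cv2.imwrite(f"pics/{sys.argv[1]}.png",im)
E
python3 st.py w7
```

```text
Traceback (most recent call last):
  File "st.py", line 4, in <module>
    o=get_obs();print(o["position"].round(2),"F",o["force"].round(2),"yawdeg",np.degrees(o["eef_rot"]).round(2),"T",o["wrist_torque"].round(3),o["opening"].round(2),"turned",round(np.degrees(o["eef_rot"][2]-1.198),2))
                                                                                                                                               ^^^^^^^^^^^^^^^^^^
AttributeError: 'float' object has no attribute 'round'
```

```bash
sed -i 's/o\["opening"\].round(2)/o["opening"]/' st.py; python3 st.py w7
```

```text
[638.17 128.68 125.61] F [1.17 0.7  0.57] yawdeg [-179.92    0.     80.67] T [-0.132  0.069 -0.661] 51.38522780038542 turned 12.03
```

View pics/w7.png

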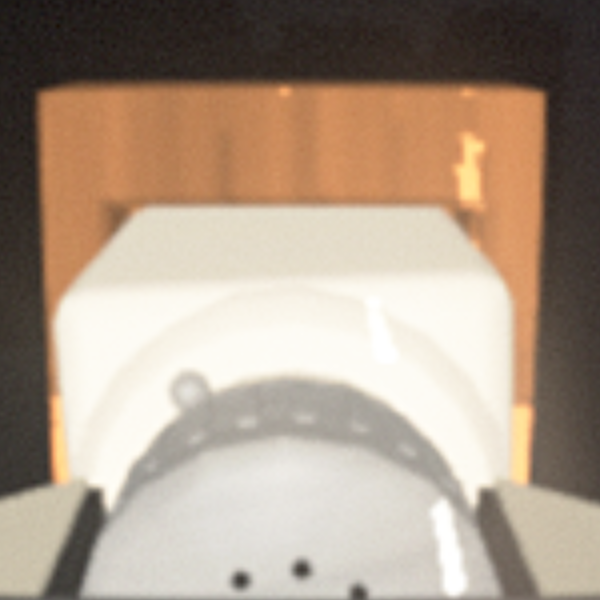

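Request:
servo_tool(
  steps=[0,0,0,0,0,-2,0,0,-0.0001,0,0,-4,0,0,-0.0002,0,0,-6,0,0,-0.0003,0,0,-8,0,0,-0.0004,0,0,-10,0,0,-0.0004,0,0,-12,0,0,-0.0005,0,0,-14],
)

```text
time: 12.18
position: [638.1, 128.7, 126.0]
eef_rot: [-3.14, -0.001, 1.655]
force: [0.3, 0.5, -1.2]
opening: 51.1
```

```bash
python3 st.py w8
```

```text
[638.1  128.73 126.02] F [ 0.28  0.54 -1.23] yawdeg [-1.7991e+02 -3.0000e-02  9.4800e+01] T [-0.101  0.027 -0.674] 51.11596848852315 turned 26.16
```

View pics/w8.png

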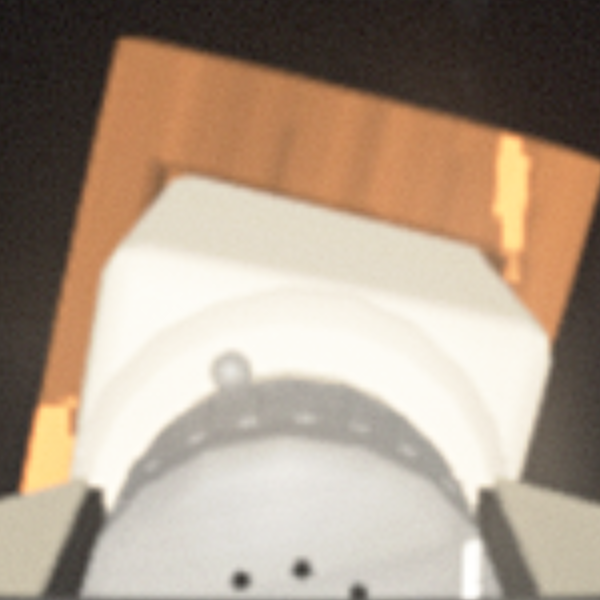

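No slip: the holes sit at the same pixels, with a steady 0.67 N m. I keep turning.

Request:
servo_tool(
  steps=[0,0,0,0,0,-2,0,0,-0.0001,0,0,-4,0,0,-0.0002,0,0,-6,0,0,-0.0003,0,0,-8,0,0,-0.0004,0,0,-10,0,0,-0.0004,0,0,-12,0,0,-0.0005,0,0,-14,0,0,-0.0006,0,0,-16,0,0,-0.0007,0,0,-18,0,0,-0.0008,0,0,-20,0,0,-0.0008,0,0,-22,0,0,-0.0009,0,0,-24],
)

```text
time: 13.23
position: [638.0, 128.7, 126.8]
eef_rot: [-3.14, -0.001, 2.076]
force: [-0.1, 0.0, -0.4]
opening: 51.2
```

```bash
python3 st.py w9
```

```text
[637.99 128.65 126.78] F [-0.09  0.01 -0.35] yawdeg [-1.7991e+02 -7.0000e-02  1.1893e+02] T [-0.081 -0.085 -0.397] 51.215134886521106 turned 50.29
```

View pics/w9.png

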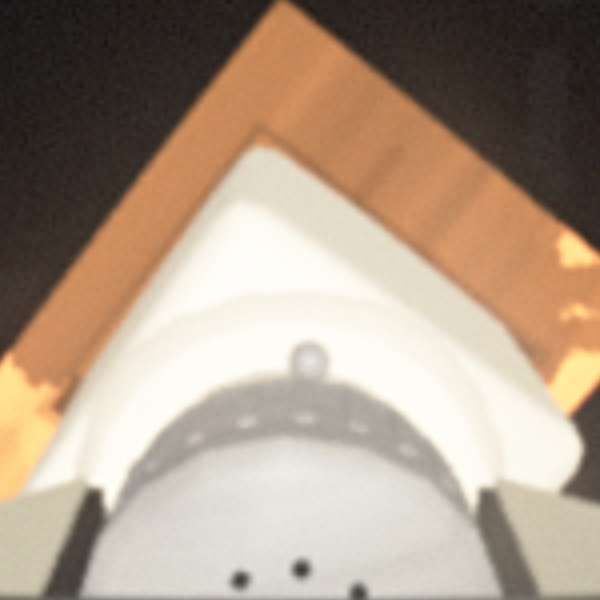

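Request:
servo_tool(
  steps=[0,0,0,0,0,-1,0,0,-0.0001,0,0,-2,0,0,-0.0001,0,0,-3,0,0,-0.0002,0,0,-4,0,0,-0.0002,0,0,-5,0,0,-0.0003,0,0,-6],
)

```text
time: 13.78
position: [638.0, 128.7, 127.1]
eef_rot: [-3.14, -0.001, 2.184]
force: [0.6, 0.5, 0.0]
opening: 50.7
```

```bash
python3 st.py w10
```

```text
[637.96 128.67 127.1 ] F [0.57 0.48 0.04] yawdeg [-1.7991e+02 -8.0000e-02  1.2515e+02] T [-0.089 -0.033 -0.268] 50.68444342129993 turned 56.51
```

Request:
servo_tool(
  steps=[0,0,0,0,0,-1,0,0,-0.0001,0,0,-2,0,0,-0.0001,0,0,-3,0,0,-0.0002,0,0,-4],
)

```text
time: 14.17
position: [638.0, 128.7, 127.4]
eef_rot: [-3.14, -0.001, 2.257]
force: [-0.9, 0.6, 0.1]
opening: 51.2
```

```bash
python3 st.py w11
```

```text
[638.01 128.67 127.42] F [-0.93  0.65  0.12] yawdeg [-1.7992e+02 -7.0000e-02  1.2933e+02] T [-0.121  0.059 -0.056] 51.21881354315753 turned 60.69
```

View pics/w11.png

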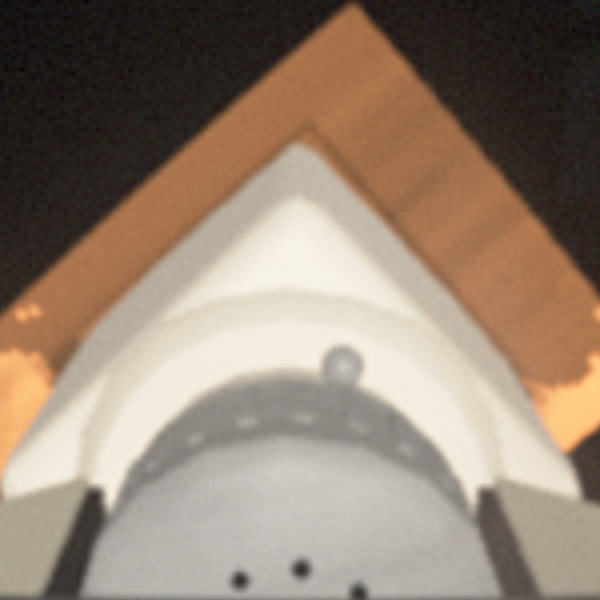

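Request:
servo_tool(
  steps=[0,0,0,0,0,-0.7,0,0,-0.0001,0,0,-1.4,0,0,-0.0001,0,0,-2,0,0,-0.0001,0,0,-2],
)

```text
time: 14.55
position: [637.9, 128.6, 127.5]
eef_rot: [-3.14, -0.001, 2.294]
force: [-0.4, -1.0, 0.4]
opening: 51.4
```

```bash
python3 st.py w12
```

```text
[637.94 128.65 127.51] F [-0.36 -0.99  0.38] yawdeg [-1.7992e+02 -8.0000e-02  1.3143e+02] T [-0.138  0.095 -0.008] 51.37331968411607 turned 62.79
```

Request:
servo_tool(
  steps=[0,0,-0.0004,0,0,0,0,0,-0.0008,0,0,0,0,0,-0.0012,0,0,0,0,0,-0.0012,0,0,0],
)

```text
time: 14.93
position: [638.0, 128.7, 128.8]
eef_rot: [-3.14, -0.001, 2.293]
force: [0.2, 0.1, -0.6]
opening: 51.2
```

```bash
python3 st.py w13
```

```text
[637.99 128.72 128.76] F [ 0.25  0.11 -0.61] yawdeg [-1.7992e+02 -8.0000e-02  1.3139e+02] T [-0.076 -0.003  0.002] 51.22822661569323 turned 62.75
```

View pics/w13.png

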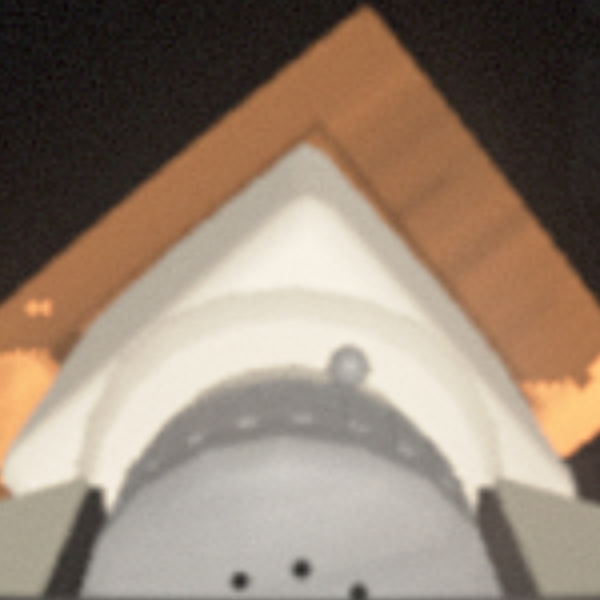

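Free: no pull force and no torque. I lift slowly and check the force.

Request:
servo_tool(
  steps=[0,0,-0.001,0,0,0,0,0,-0.002,0,0,0,0,0,-0.004,0,0,0,0,0,-0.006,0,0,0,0,0,-0.008,0,0,0],
)

```text
time: 15.4
position: [638.1, 128.7, 137.0]
eef_rot: [-3.14, -0.001, 2.293]
force: [0.1, 0.8, -0.2]
opening: 51.2
```

Request:
servo_tool(
  steps=[0,0,-0.003,0,0,0,0,0,-0.007,0,0,0,0,0,-0.012,0,0,0,0,0,-0.017,0,0,0,0,0,-0.021,0,0,0,0,0,-0.0245,0,0,0,0,0,-0.0255,0,0,0,0,0,-0.0255,0,0,0,0,0,-0.0255,0,0,0],
)

```text
time: 16.15
position: [638.0, 128.7, 162.4]
eef_rot: [-3.14, -0.001, 2.293]
force: [-0.0, 0.5, -1.2]
opening: 51.3
```

```bash
python3 st.py w14; python3 - <<'E'
from h import *
from cell import *
s=snapshot("scene");pickle.dump(s,open("s5.pkl","wb"));cv2.imwrite("pics/s5.png",cv2.resize(s["image"][:,:,::-1][110:260,260:420],None,fx=4,fy=4,interpolation=cv2.INTER_CUBIC))
cv2.imwrite("pics/s5f.png",s["image"][:,:,::-1])
w=cloud(s)
V,U=np.mgrid[:400,:640]
m=(abs(U-352)<22)&(V>140)&(V<200)&(np.abs(w[...,0]-637)<40)&(np.abs(w[...,1]-128)<40)&(np.abs(w[...,2]-150)<60)
for v in range(140,200,2):
    q=m[v]
    if q.any(): print(v,q.sum(),np.median(w[v][q],0).round(1))
E
```

```text
[638.02 128.68 162.44] F [-0.01  0.53 -1.21] yawdeg [-1.7992e+02 -8.0000e-02  1.3139e+02] T [-0.074 -0.008 -0.035] 51.260066877997716 turned 62.75
148 7 [665.9 146.2 209.2]
150 27 [629.8 140.5 203.5]
152 36 [634.9 131.6 195.2]
154 36 [640.2 122.8 194.1]
156 36 [644.6 114.4 192.3]
158 35 [646.8 107.2 188.6]
160 34 [648.6 107.1 182.6]
162 31 [647.2 108.  178. ]
164 27 [648.  107.5 173.5]
166 20 [647.6 106.1 168.6]
168 13 [648.5 110.1 164.5]
170 13 [639.9 124.4 148.9]
172 14 [644.3 118.2 147. ]
174 16 [646.3 116.1 141.8]
176 18 [645.2 114.1 136.3]
178 21 [643.5 116.4 131.5]
180 26 [646.1 114.7 124.5]
182 33 [649.9 110.9 119. ]
184 36 [648.5 108.8 115. ]
186 35 [649.2 103.3 113.6]
188 36 [651.2 100.4 107.2]
190 34 [652.8  97.4 104. ]
192 27 [657.2  95.6 101.2]
194 20 [660.1  93.5  98.1]
196 10 [662.6  92.5  95.8]
198 2 [665.4  91.8  91.7]
```

View pics/s5.png

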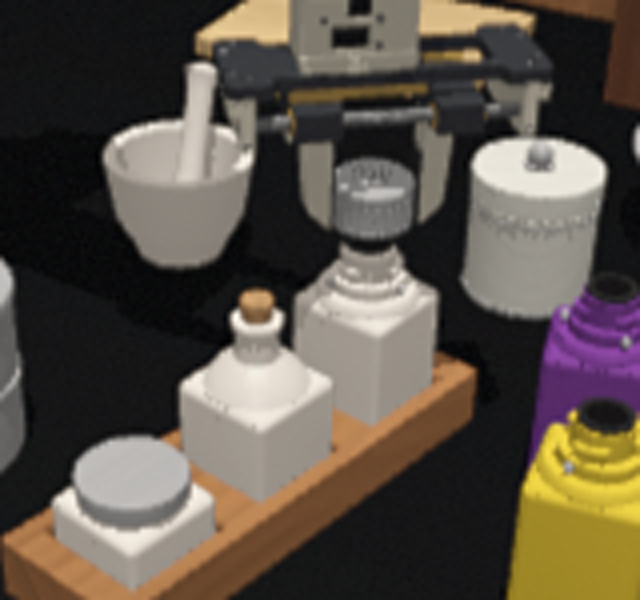

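View pics/s5f.png

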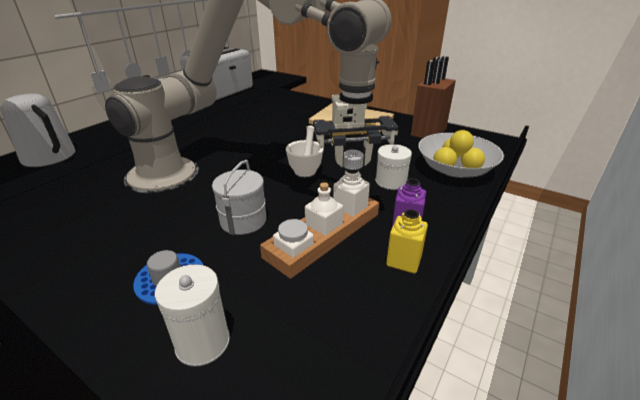

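The top hangs level above the open jar at scene (353,160). The jar is seated in its well, the cap is on the trivet at (163,265), and the neighbours haven't moved. I'll let it settle, then take a final check.

Request:
servo_tool(
  steps=[0,0,0,0,0,0,0,0,0,0,0,0,0,0,0,0,0,0,0,0,0,0,0,0,0,0,0,0,0,0,0,0,0,0,0,0],
)

```text
time: 16.75
position: [638.0, 128.7, 162.2]
eef_rot: [-3.14, -0.002, 2.293]
force: [0.4, 0.3, -0.3]
opening: 51.5
```

```bash
python3 - <<'E'
from h import *
from cell import *
o=get_obs();print(o["position"],o["force"],o["eef_rot"],o["opening"],abs(o["qvel"]).max())
s=snapshot("top");w=cloud(s);V,U=np.mgrid[:400,:640]
m=(abs(U-410)<30)&(abs(V-272)<30)&(w[...,2]>50);p=w[m];print("cap",m.sum(),(p.max(0)+p.min(0))/2,np.ptp(p,axis=0),np.median(p[:,2]))
cv2.imwrite("pics/t9.png",cv2.resize(s["image"][:,:,::-1][120:320,180:480],None,fx=2.6,fy=2.6))
E
```

```text
[637.95774968 128.67464555 162.20862821] [ 0.433602    0.26762192 -0.29002165] [-3.13993789e+00 -1.55370100e-03  2.29325472e+00] 51.536340500866004 0.0016609685441549107
cap 365 [ 412.72341513 -295.17829411   57.54799076] [62.46709895 62.75853129 14.19789392] 57.93393134890857
```

View pics/t9.png

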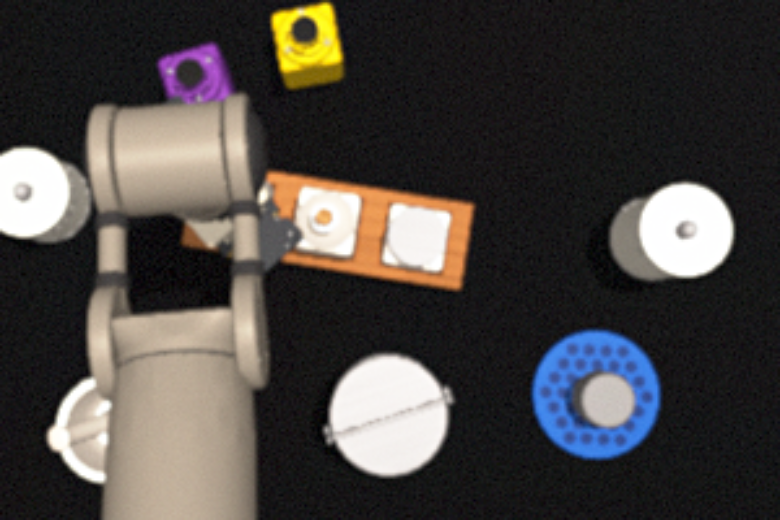

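```bash
python3 -c "
from cell import *
print(close_job())"
```

```text
the job is handed in; nothing more can be done
None
```

The salt shaker is open, and I handed the job in at about 17 s on the robot's clock. `close_job()` gives no verdict.

- **Dust cap:** I pulled it straight up off the jar and set it open end down near the trivet's centre. Its top measures 58 mm above the counter, which is what a cap standing flat on the 8 mm trivet should give.
- **Shaker top:** I turned it counter-clockwise 62.8° at the gripper without any slip. The torque fell from about 0.67 N m to zero, at about 60.7–62.8°. A 1.2 mm test lift then met no resistance, so I stopped turning and lifted.
- **Final pose:** The top is held level to within 0.1°, about 20 mm above the jar's rim by arm position. The scene camera suggests 1 to 3 mm more, roughly its stated 2 mm calibration error.
- **Jar and other items:** The jar is still seated in its well, with its shoulder at about 114 mm as expected. The cruet, sugar jar, tins and tiffin look unmoved; the arm partly hid the mortar in the last top view, but it looked undisturbed in the scene view just before.

No check failed. The cameras differed by 2 to 3 mm on where the jar's centre was, and both grasps closed with only small side forces.

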